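# Run a fingertip along an oiled roller rail

## Robot

A 6-joint arm with a two-finger parallel gripper is mounted at the origin on the work surface. World frame = base frame: x ahead of the robot, y to its left, z up, the work surface at z = 0. Lengths are in mm, angles in degrees, forces in N, time in s.
With the tool pointing down it reaches from about 325 to 925 mm from the base axis. Payload 3.1 kg.
Tool frame: the origin (TCP) lies at the very end of the fingers, on their centre line; the grasp point (between the pads) lies grasp_offset behind it (grasp_offset is the distance from the TCP to the grasp point, in mm); z points along the fingers, y is the line along which they close (so a half turn about z gives the same grasp; the last joint's range is limited). The gripper opens to 85 mm and grips with 20 to 120 N. Pads are 22 mm wide; open, the fingers measure 114 mm over their backs; the gripper's body (76 mm by 85 mm) begins 54 mm behind the grasp point. The pads swing forward as they close: fully open they stand 13 mm farther back than shut.
Start: joints at [-73.579, 12.427, 92.441, -0, 75.132, -6.429], TCP at [242.717, -575.958, 231.3] pointing down, gripper open.
Joint ranges: [-157.48, 157.48], [-44.54, 120.13], [17.64, 146.25], [-64.5, 244.5], [7.68, 150.69], [-147.95, 147.95]. Speed limits (degrees/s): [159.86, 159.86, 180, 180, 180, 180].

## Interface

Orientations are given as [roll, pitch, yaw] about the fixed x, y, z axes, in that order (R = Rz(yaw) Ry(pitch) Rx(roll)).
In Python, from station import * gives the robot as it stands. Calls block until the motion is done:
- goto(position, orientation): joint-space move of the TCP to a pose.
- move_l(position, attitude=None, speed=150): straight line of the TCP; attitude=None keeps the orientation; speed is the mean speed in mm/s.
- move_j(angles): joint-space move.
- grip(opening, squeeze=None): finger opening in mm; squeeze is the grip in N (None keeps the last); returns when the fingers have stopped.
- wait(seconds).
- solve_ik(position, orientation): joint angles nearest the present ones, or None.
- get_obs(): the state.
- get_image(name): name is "side" or "top"; returns the picture (480x640x3 uint8, red, green, blue); there is no depth.
- get_calibration(name): a dict with "fx", "fy", "cx", "cy" (pixels), "D" ([k1, k2, p1, p2, k3] as OpenCV has them; the pictures are not rectified), "R" (3x3) and "t" (3): a world point X has camera coordinates R X + t. Camera axes: x right, y down, z forward; pixel columns grow to the right and rows downward; lengths in mm; the calibration is good to about 2 mm. A picture is of the moment at which its call begins. get_calibration takes no time and is no camera call.
A pose or a line that the arm cannot do raises Unreachable and nothing moves.
- sign_off(): hands the job in; it is judged then, once.
Trained networks look in the newest picture that a camera, given by its name, has taken for a name from the list of things; names that differ only in an ending like _2 or _b are one class to them, and where a whole thing is asked for, a point or a joint stands for the part that bears it (a point fixed in the world has none). Each returns a list of dicts, best first, with "score" (0 to 1); they miss things now and then, are a little off and sometimes report something else, mostly with a low value. They report only what shows in the picture. A call takes as long as a camera call.
- spot_in(name, camera): "extent" ([centre column, centre row, width, height] in pixels, round what is visible of it).
- regions_of(name, camera): "region" (480x640 bool, what is visible of it) and "extent" ([centre column, centre row, width, height] in pixels, round what is visible of it).
The state is a dict: "t": time; "joint_pos": joint angles; "qvel": joint speeds; "effort": joint torques, N m; "tcp_pos": TCP position; "ee_rot": TCP orientation; "wrist_force": force on the tool from outside, world axes, zero at the start; "moment": the same for the moment, N m; "grip_width": finger opening in mm; "grip_force": force on a finger pad.
Only numpy, scipy, OpenCV 4.12 (cv2) and the standard library are available. Lean on these libraries where they do the work, as an engineer would, in place of code of your own. Each camera call takes 0.05 s, during which the arm holds its last target. There are 200 camera calls.

## Task

The wheels of the roller rail lying on the counter have just been oiled and the rail is to go back under its parts trays. Run a fingertip lightly along the tops of the wheels, from the open end to the end stop, so that every wheel turns, one after another, the way the trays travel, then take the hand away. Don't press hard, don't shove, lift or tip the rail, and leave the tools, the jar and the dispenser where they are.

Things in the scene. Friction and masses are not known exactly. Their poses are not given: they have to be found in the camera images.
- rail: Roller rail (tray track off a flow rack) lying loose on the counter on two rubber feet; 0.9 kg, 334 mm long. An open-topped steel U-channel, 42 mm wide, 44 mm high, with one straight row of six equal wheels standing out of its top, and an upright end stop at one end only. Origin: on the counter, under the middle of the row; y axis along the row towards the end stop, z up.
- row_start (a point): top of the first wheel, at the open end of the rail: rail y = -120 mm, 55 mm above the counter. Wheels follow every 48 mm (y = -120, -72, -24, +24, +72, +120); each 42 mm across, 20 mm wide, axle along the rail's x at 34 mm height. Soft rubber tyres: each gives 1 mm per 1.5 N pressed on it, up to 5 mm, and springs back. Oiled: they turn with about 0.3 N at the tread.
- row_end (a point): top of the last wheel, next to the end stop: rail y = +120 mm, 55 mm above the counter
- stop_top (a point): middle of the top edge of the end stop, a steel plate 40 mm wide across the rail's +y end: rail y = +177 mm, 86 mm above the counter; its inner face is at y = +172 mm
- wheel_1 (a joint): turning angle (rad) of wheel 1 of 6, at y = -120 mm in the rail's frame (at the open end); 0 at the start, grows when the top of the wheel moves towards the end stop; stays where it is left
- wheel_2 (a joint): turning angle (rad) of wheel 2 of 6, at y = -72 mm in the rail's frame; 0 at the start, grows when the top of the wheel moves towards the end stop; stays where it is left
- wheel_3 (a joint): turning angle (rad) of wheel 3 of 6, at y = -24 mm in the rail's frame; 0 at the start, grows when the top of the wheel moves towards the end stop; stays where it is left
- wheel_4 (a joint): turning angle (rad) of wheel 4 of 6, at y = +24 mm in the rail's frame; 0 at the start, grows when the top of the wheel moves towards the end stop; stays where it is left
- wheel_5 (a joint): turning angle (rad) of wheel 5 of 6, at y = +72 mm in the rail's frame; 0 at the start, grows when the top of the wheel moves towards the end stop; stays where it is left
- wheel_6 (a joint): turning angle (rad) of wheel 6 of 6, at y = +120 mm in the rail's frame (next to the end stop); 0 at the start, grows when the top of the wheel moves towards the end stop; stays where it is left
- mallet: black rubber mallet lying on the counter beside the rail: head 60 mm across and 100 mm long, wooden handle 26 mm thick reaching 283 mm from the head. Origin: on the counter under the middle of the head; the handle points along -x, the head lies along y. Leave alone
- wrench: chrome socket wrench lying on the counter on the other side of the rail: round head 36 mm across carrying a socket that stands 50 mm high, straight handle 22 mm thick reaching 205 mm from the head. Origin: under the head; the handle points along -x. Leave alone
- jar: glass jar with a silver twist cap, 68 mm across, 95 mm high, standing beside the rail. Origin: centre of its underside. Leave alone
- dispenser: grey steel tape dispenser base without a roll, 170 x 64 mm (along its x and y), 66 mm high, left of the rail, near a fixed stack of orange trays 220 mm high (300 x 200 mm, centred near x = 0.3, y = 0.65 m). Origin: centre of its underside. Leave alone

How it is judged:
By the outcome, as a careful person would: the job done as asked, in the order asked, and still so for the second after the job is handed in, with the robot touching nothing.
It also fails if it takes over 45 s, if anything falls off the work surface, if the arm or the gripper's body presses on something with over 40 N, if the wrist force passes 120 N, or if a joint passes its speed limit or range.

## Working session

There is one attempt and no reset: what is moved stays moved. The work goes in short steps, each a Python script; the robot and the scene stay as the last script left them, time stands still between calls to the robot, and variables do not carry over. Pictures are saved under pics/ and viewed, at most 10 in all, crops included, and the job is handed in when it is done.

```bash
mkdir -p pics; ls; python3 - <<'E'
from station import *
import cv2
for n in("top","side"):
    im=get_image(n); cv2.imwrite(f"pics/{n}0.png",im[:,:,::-1]); print(n,get_calibration(n))
    for k in("rail","stop_top","row_start"):
        for d in spot_in(k,n)[:3]: print(k,d)
print(get_obs())
E
```

```text
pics
top {'fx': 556.2038476689894, 'fy': 556.2038476689894, 'cx': 317.9902312187815, 'cy': 233.99502500706762, 'D': array([-0.0853205,  0.       ,  0.       ,  0.       ,  0.       ]), 'R': array([[-0.01372472, -0.99981271, -0.01364447],
       [-0.99228724,  0.01530016, -0.12301195],
       [ 0.12319767,  0.01185093, -0.99231139]]), 't': array([ 118.78697091,  575.24183289, 1079.92925013])}
rail {'extent': [375.8, 243.4, 151.3, 111.1], 'score': 0.81}
stop_top {'extent': [375.6, 241.5, 159.0, 111.4], 'score': 0.59}
row_start {'extent': [376.1, 240.9, 151.7, 106.9], 'score': 0.6}
side {'fx': 545.2986894277013, 'fy': 545.2986894277013, 'cx': 330.60779626269465, 'cy': 245.80529670020437, 'D': array([0.01365749, 0.        , 0.        , 0.        , 0.        ]), 'R': array([[ 0.96394405, -0.26569487,  0.01476824],
       [-0.19100005, -0.72945854, -0.65681749],
       [ 0.18528586,  0.63031458, -0.75390496]]), 't': array([-524.50653469,  240.51810562,  890.98878266])}
rail {'extent': [347.1, 315.8, 162.3, 127.0], 'score': 0.75}
stop_top {'extent': [347.8, 314.2, 160.5, 127.0], 'score': 0.79}
row_start {'extent': [346.9, 314.1, 156.9, 128.7], 'score': 0.69}
{'t': 0.4, 'joint_pos': array([-7.35780187e+01,  1.24356973e+01,  9.24539787e+01,  1.00489866e-03,
        7.51327152e+01, -6.42807558e+00]), 'qvel': array([ 0.12989638, -0.05066095, -0.13865718, -0.02383018, -0.00913968,
       -0.04395069]), 'effort': array([ 4.15341692e-04, -3.96243060e+01, -3.03631675e+01, -1.53626233e-04,
        3.92747083e-03,  1.17694731e-05]), 'tcp_pos': array([ 242.69814574, -575.82879469,  231.09250064]), 'ee_rot': array([-1.79977858e+02, -3.47188395e-03,  2.28497982e+01]), 'wrist_force': array([0.01785156, 0.71030147, 0.27701051]), 'moment': array([ 0.06953487, -0.04766825, -0.00575422]), 'grip_force': 0.0, 'grip_width': 85.02726219094345}
```

View pics/top0.png

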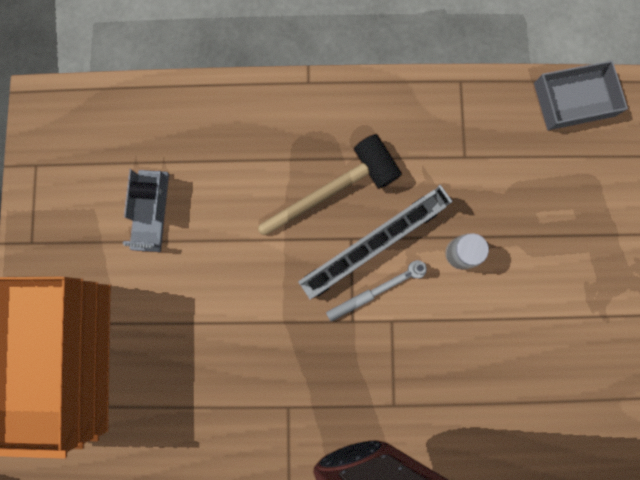

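View pics/side0.png

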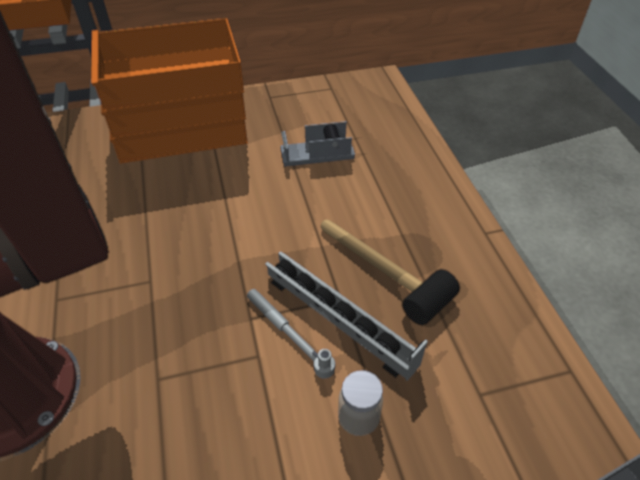

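The top view shows the rail from its open end, near (307,288), to the end stop near (445,195). In the side view it runs from (275,265) to the stop at (418,355). I'll zoom in to get pixel points.

```bash
python3 - <<'E'
import cv2
for n,(x,y,w,h) in {"top":(290,175,170,130),"side":(260,240,175,145)}.items():
    s=4.6 if n=="top" else 4
    im=cv2.resize(cv2.imread(f"pics/{n}0.png")[y:y+h,x:x+w],None,fx=s,fy=s,interpolation=cv2.INTER_CUBIC)
    for c in range((x+9)//10*10,x+w,10): cv2.putText(im,str(c),(int((c-x+.5)*s)-10,10),0,.35,(0,255,255),1); cv2.line(im,(int((c-x+.5)*s),12),(int((c-x+.5)*s),20),(0,255,255),1)
    for r in range((y+9)//10*10,y+h,10): cv2.putText(im,str(r)+"-",(0,int((r-y+.5)*s)+4),0,.35,(0,255,255),1)
    cv2.imwrite(f"pics/{n}0z.png",im)
E
```

```text
(no output)
```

View pics/top0z.png

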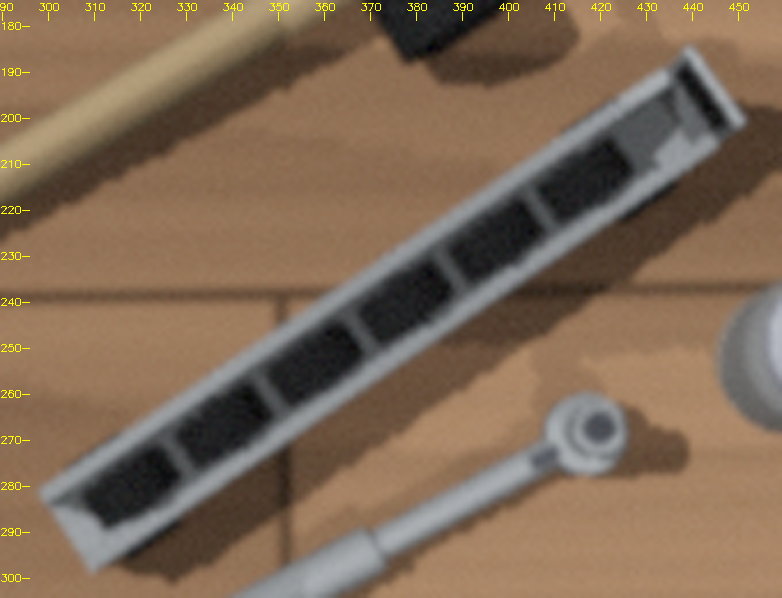

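View pics/side0z.png

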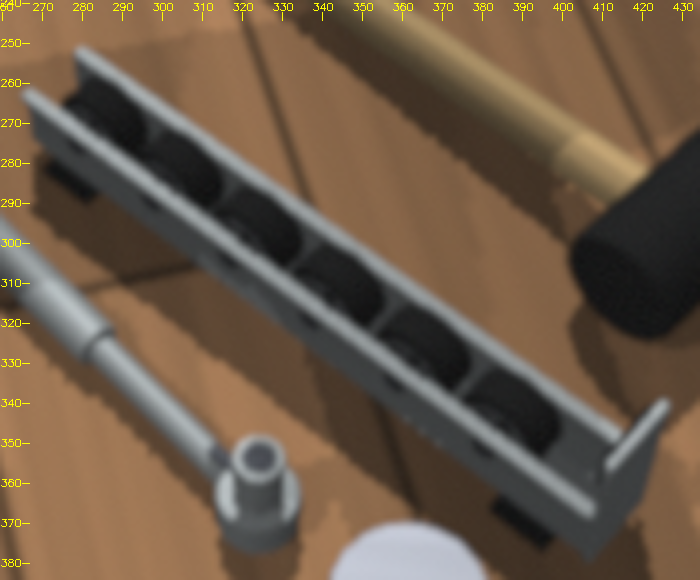

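Top view: the open-end corners are at (298,282) and (309,298), and the stop's top corners at (438.5,185) and (451,201). Side view: the open-end corners are at (267,262.5) and (279.5,252), and the stop's top edge runs from (411,356) to (426,340). I'll fit the pose to these.

```bash
cat > fit.py <<'E'
from station import *
import numpy as np, cv2
from scipy.optimize import least_squares
def proj(P,n):
    c=get_calibration(n); K=np.array([[c["fx"],0,c["cx"]],[0,c["fy"],c["cy"]],[0,0,1]])
    return cv2.projectPoints(np.float64(P).reshape(-1,1,3),cv2.Rodrigues(c["R"])[0],c["t"],K,c["D"])[0][:,0]
def world(p,P):
    a=np.radians(p[2]);c,s=np.cos(a),np.sin(a); P=np.atleast_2d(np.float64(P))
    return np.c_[p[0]+c*P[:,0]-s*P[:,1],p[1]+s*P[:,0]+c*P[:,1],P[:,2]]
E
python3 - <<'E'
from fit import *
# camera -> (x, y(None=open end), z, u, v)
O={"top":[(-21,None,44,298,282),(21,None,44,309.5,298),(-20,177,86,438.5,185),(20,177,86,451,201)],
"side":[(21,None,44,267,262.5),(-21,None,44,279.5,252),(20,177,86,411,356),(-20,177,86,426,340)]}
def res(p,cams):
    r=[]
    for n in cams:
        o=O[n]; P=[(x,p[3] if y is None else y,z) for x,y,z,_,_ in o]
        r.append((proj(world(p,P),n)-np.array([q[3:] for q in o])).ravel())
    return np.concatenate(r)
for cams in(["top"],["side"],["top","side"]):
    s=least_squares(res,[500,-80,-120,-155],args=(cams,),x_scale=[10,10,5,10]); print(cams,s.x.round(2)); print(s.fun.reshape(-1,2).round(1).tolist())
p=s.x
W=world(p,[(0,y,55) for y in(-120,-72,-24,24,72,120)]); print(W.round(1)); print(np.hypot(W[:,0],W[:,1]).round())
print(proj(W,"top").round(1).tolist(),proj(W,"side").round(1).tolist())
for yaw in(0,45,90,p[2]%180-90,p[2]%180): 
    print(yaw,[None if (q:=solve_ik([*w[:2],z],[180,0,yaw])) is None else q.round(0).tolist() for w in W[[0,5]] for z in(53,)])
E
```

```text
['top'] [ 549.88   10.98 -146.68 -154.25]
[[-0.2, -0.8], [0.2, 0.9], [0.2, -0.4], [-0.3, 0.4]]
['side'] [ 551.98   10.45 -146.94 -151.99]
[[-1.7, 1.0], [1.7, -1.1], [0.1, 0.3], [-0.1, -0.3]]
['top', 'side'] [ 551.15   10.62 -146.82 -153.4 ]
[[0.3, -1.9], [0.6, -0.2], [0.5, -0.9], [0.0, -0.1], [-2.8, 0.8], [0.6, -1.4], [-0.3, 0.2], [-0.5, -0.4]]
[[485.5 111.1  55. ]
 [511.8  70.9  55. ]
 [538.   30.7  55. ]
 [564.3  -9.5  55. ]
 [590.5 -49.6  55. ]
 [616.8 -89.8  55. ]]
[498. 517. 539. 564. 593. 623.]
[[318.2, 279.2], [338.5, 265.5], [358.7, 251.9], [378.8, 238.3], [398.7, 224.7], [418.5, 211.3]] [[284.6, 262.4], [303.5, 276.1], [323.2, 290.4], [343.7, 305.4], [365.2, 321.0], [387.6, 337.3]]
0 [[5.0, 11.0, 116.0, -0.0, 53.0, 95.0], [-15.0, 24.0, 99.0, -0.0, 57.0, 75.0]]
45 [[5.0, 11.0, 116.0, -0.0, 53.0, 50.0], [-15.0, 24.0, 99.0, -0.0, 57.0, 30.0]]
90 [[5.0, 11.0, 116.0, -0.0, 53.0, 5.0], [-15.0, 24.0, 99.0, -0.0, 57.0, -15.0]]
-56.824031929012364 [None, [-15.0, 24.0, 99.0, -0.0, 57.0, 132.0]]
33.175968070987636 [[5.0, 11.0, 116.0, -0.0, 53.0, 62.0], [-15.0, 24.0, 99.0, -0.0, 57.0, 42.0]]
```

The pose from each camera agrees to about 2 mm, and the projected wheel tops fall on the black wheels. Next I'll close the gripper and approach with the 22 mm pad width along the row. Then I'll touch wheel 1 from its open-end side and read the force.

```bash
cat >> fit.py <<'E'
POSE=[551.15,10.62,-146.82]; ATT=[180,0,123.18]
def at(y,z): return world(POSE,(0,y,z))[0]
E
python3 - <<'E'
from fit import *
grip(0,20)
goto(at(-160,200),ATT)
move_l(at(-160,80)); move_l(at(-160,53.6),speed=60); wait(.3)
def rep(): o=get_obs(); print(round(o["t"],2),o["tcp_pos"].round(2),o["wrist_force"].round(2),o["grip_width"])
rep(); print((at(-160,53.6)).round(2))
cv2.imwrite("pics/side1.png",get_image("side")[200:400,200:460,::-1].repeat(3,0).repeat(3,1))
for y in(-145,-138,-132,-126,-120): move_l(at(y,53.6),speed=40); rep()
E
```

```text
5.67 [463.9  144.6   53.94] [ 0.03 -0.57  0.61] -0.26744184390988845
[463.59 144.53  53.6 ]
6.25 [471.91 131.74  53.58] [0.21 1.08 0.64] -0.25947196356990404
6.58 [475.8  125.96  53.63] [ 0.49  0.25 -0.04] 0.14975911843310533
6.88 [479.11 120.79  53.8 ] [-0.64  0.11  1.91] -0.049211552148231474
7.17 [482.54 115.73  53.77] [-0.52 -1.45  1.2 ] 0.09354810345211104
7.47 [485.81 110.77  53.7 ] [-0.3  -0.26  2.75] -0.12809956966399075
```

View pics/side1.png

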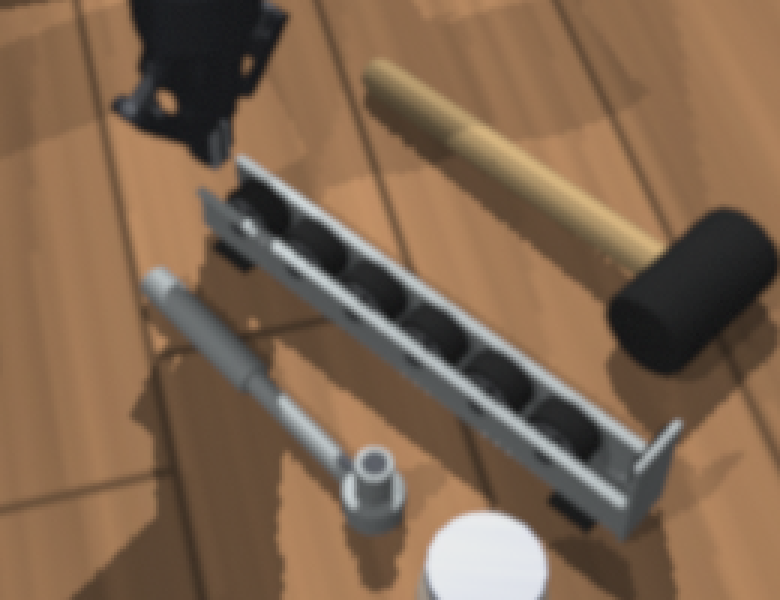

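The picture shows the fingertip in line with the rail at its open end, crop (215,160), and wheel 1 is carrying about 2 N. I'll sweep on in short lines, watching the force.

```bash
python3 - <<'E'
from fit import *
for y in list(range(-108,133,12))+[140]:
    move_l(at(y,53.2),speed=50); o=get_obs(); print(y,o["tcp_pos"].round(1)[2],o["wrist_force"].round(1))
    if abs(o["wrist_force"]).max()>9: print("HIGH"); break
else:
    move_l(at(142,110),speed=80); wait(.2)
    cv2.imwrite("pics/top2.png",get_image("top")[160:310,270:470,::-1].repeat(3,0).repeat(3,1))
print(get_obs()["t"])
E
```

```text
-108 53.2 [-0.4  0.1  1.8]
-96 52.9 [-0.1  0.3 -0.3]
-84 53.4 [-0.5 -1.2  2.3]
-72 53.4 [-0.3 -0.6  2. ]
-60 53.3 [-0.2 -2.3  2.1]
-48 52.9 [ 0.5 -0.6  0.8]
-36 53.5 [-1.4 -0.   1.7]
-24 53.4 [ 0.4 -0.4  2.6]
-12 53.2 [ 0.5 -0.2  1.7]
0 52.8 [-0.2 -0.7  0.5]
12 53.5 [-1.3 -0.4  1.9]
24 53.4 [-0.8 -1.2  3.6]
36 53.2 [ 0.5 -0.9  1.5]
48 52.8 [ 0.1 -0.8  0.1]
60 53.6 [-1.1 -0.5  2.2]
72 53.4 [-1.1 -1.7  2.7]
84 53.2 [-0.3 -1.2  2. ]
96 52.8 [-0.6 -0.2 -0.3]
108 53.6 [-0.8 -0.8  1.8]
120 53.4 [-0.3 -1.   2.5]
132 53.2 [ 0.5 -0.6  1.6]
140 52.7 [-0.2  0.1  0.4]
17.1167
```

Each wheel shows the same light contact of about 2–3 N, with no load between wheels. Next I'll retract and check that the rail stayed put.

```bash
python3 - <<'E'
from fit import *
move_l(at(142,250)); goto([242.7,-576,231.3],[180,0,22.85]); wait(.3)
a=cv2.imread("pics/top0.png")[160:310,270:500]; b=get_image("top")[160:310,270:500,::-1]
print(cv2.absdiff(a,b).max(2).mean(),get_obs()["t"],get_obs()["wrist_force"])
ga,gb=[np.float32(cv2.cvtColor(np.ascontiguousarray(i),cv2.COLOR_BGR2GRAY)) for i in(a,b)]
print(cv2.phaseCorrelate(ga,gb))
cv2.imwrite("pics/cmp.png",np.vstack([b,cv2.absdiff(a,np.ascontiguousarray(b))*3]).repeat(2,0).repeat(2,1))
E
```

```text
2.7037971014492754 20.725 [0.61771754 0.19726118 0.21301292]
((0.00883273629864334, 0.001614256214494958), 1.0484396406809489)
```

View pics/cmp.png

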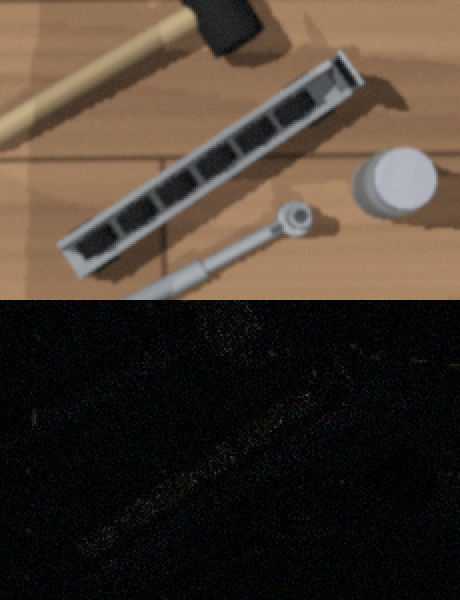

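The rail, mallet, wrench and jar show no movement: the difference picture holds only noise.

```bash
python3 -c "
from station import *
print(sign_off())"
```

```text
the job is handed in; nothing more can be done
None
```

I ran the fingertip along all six wheels from the open end to the end stop at about 2–3 N and took the hand away; the rail and the things beside it stayed put, but the cameras can't show the wheels turning, so that rests on the contact force at each wheel, and the job is handed in.

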